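# Turn the sample-book leaf

## Task

Push the loose tile that lies on the left-hand page of the open sample book off the book with a fingertip, without picking it up, so that it lies flat on the desk, clear of the book, and the page is free. Push the book's raised leaf over the wire spine with a fingertip, not taking it between the fingers, and lay it fully flat on the left-hand page without slapping it down. Leave everything else on the desk where it is.

Things in the scene. Friction and masses are not known exactly. Their poses are not given: they have to be found in the camera images.
- book: Open A5 sample book on the desk; heavy, does not shift. Origin: underside, below the middle of the spine; x along the spine, away from the robot, y towards the left-hand page, z up. The pages, white boards with thin sample chips, have their tops 12 mm above the desk and reach 5 to 150 mm from the spine, 105 mm each way along it; a 3 mm thick cover below juts 3 mm past them.
- spine (a point): Middle of the wire coil, on its axis, which is the leaf's hinge axis, 15 mm above the desk; its axes are those of the book. The coil is 18 mm across (top at 24 mm) and 200 mm long.
- leaf (a joint): Angle of the raised leaf about the wire: 0 = flat on the right-hand page (-y side of the book), 1.57 = upright, 3.14 = flat on the left-hand page (+y side); both ends are stops. It starts at 0.45 to 0.9. The binding is tight: the leaf stays at whatever angle it is left and takes about 2 to 3 N at its free edge to move.
- leaf_edge (a point): Middle of the leaf's free edge, at mid thickness; moves with the leaf. The leaf is a rigid white board with sample chips, 210 mm long (along the spine), 4 mm thick, about 0.14 kg, this edge 150 mm from the hinge axis. Its y axis points from this edge to the hinge, its x axis along the edge.
- tile: Loose dark slate sample tile, 50 x 50 x 8 mm, 46 g, lying on the left-hand page. Origin: centre of its underside; x and y along its sides, z up.
- phone: Bystander: black phone, 150 x 73 x 8 mm, lying on the desk to the right of the book. Origin: centre of its underside; x along it.
- fan_deck: Bystander: paint fan deck, 165 x 48 mm, 29 mm high, a few strips fanned out, lying beyond the far end of the book. Origin: centre of the underside of the deck; x along it.
- marker: Bystander: marker pen, 130 mm long, 19 mm high, lying between the book and the robot. Origin: centre of its underside; x along it.
- veneer_samples: Bystander: small pile of three wood samples, joined in one piece, 96 x 62 x 18 mm, on the desk about 325 mm to the left of the spine. Origin: centre of its underside; x along it.
- mug: Bystander: mug, 82 mm across, 92 mm high, on the desk about 325 mm to the left of the spine (it and the wood samples may change places). Origin: centre of its underside; handle on its +y side.
- tape_measure: Bystander: tape measure, 68 x 34 x 63 mm, standing beyond the far left corner of the book. Origin: centre of its underside; x along it.
- glasses: Bystander: spectacles with open temples, 140 x 134 x 46 mm, beyond the far right corner of the book. Origin: under the bridge, between the lenses; the temples reach along its +x.
Things that resemble listed ones, but are neither listed nor needed, are in the scene too. Leave any brown or red look-alike of the tile alone.

How it is judged:
By the outcome, as a careful person would: the job done as asked, in the order asked, and still so for the second after the job is handed in, with the robot touching nothing.
It also fails if it takes over 67 s, if anything falls off the work surface, if the arm or the gripper's body presses on something with over 40 N, if the wrist force passes 120 N, or if a joint passes its speed limit or range.

## Robot

A 7-joint arm with a two-finger parallel gripper is mounted at the origin on the work surface. World frame = base frame: x ahead of the robot, y to its left, z up, the work surface at z = 0. Lengths are in m, angles in rad, forces in N, time in s.
With the tool pointing down it reaches from about 0.4 to 0.85 m from the base axis. Payload 4.5 kg.
Tool frame: the origin (TCP) lies on the centre line of the jaws, within the pads' length; the fingertips stand r.tip_extent ahead of it and the grasp point (between the pads) is the TCP (r.tip_extent is the distance from the TCP to the fingertips, in m); z points along the fingers, y is the line along which they close (so a half turn about z gives the same grasp; the last joint's range is limited). The gripper opens to 88 mm and grips with 3 to 60 N. Pads are 18 mm wide; open, the fingers measure 123 mm over their backs; the gripper's body (75 mm by 187 mm) begins 45 mm behind the grasp point.
Start: joints at [1.186, 0.689, -0.195, 1.565, 0.157, 0.902, -0.215], TCP at [0.254, -0.571, 0.258] pointing down, gripper open.
Joint ranges: [-3.01, 3.01], [-0.46, 2.08], [-1.47, 1.51], [0.13, 2.56], [-1, 4.14], [0.04, 2.09], [-2.66, 2.66]. Speed limits (rad/s): [2.57, 2.57, 3.14, 3.14, 3.14, 3.14, 3.14].

## Interface

Orientations are given as a unit quaternion [x, y, z, w].
In Python, from plant import sensors, vision, finish_job, r gives the robot as it stands. The module is installed in compiled form; this text tells all that it offers.
- The arm moves only by the tool step_arm, never from a script. Its argument "steps" is a list of rows, each a list of 2 entries, a list of its own where there are three numbers: the shift along the tool's x, y, z in cm, then the turn, a rotation vector about the tool's x, y, z in degrees. A call has 1 to 12 rows; each row shifts and turns the commanded pose from where the row before left it, along the tool's axes as they then stand; what a row does not reach is not made up. A row lasts 1/8 s, in which the tool goes at most 62.5 mm and 10.7 degrees, less where a joint would pass 70% of its speed; a pose out of reach is approached as far as the arm can. A call with a gripper value outside its range is refused whole. "claw" is the opening, from -1 (shut) to 1 (fully open), set as the call begins (left out, the last holds). The fingers move at their own pace and stop on an object; "grip_force" is the grip in N (left out, the last holds). Time passes only in rows, so rows that do not move let the fingers close. It gives the time, the measured TCP pose, the force, the opening and the grip force at its end, in the units of the state.
- sensors.get_state(): the state, without advancing time (a new reading comes with each control period).
- vision.snapshot(name): name is "scene" or "top" or "wrist"; returns a dict with "img" (384x512x3 uint8, red, green, blue), "fx", "fy", "cx", "cy" (pixels), "position" and "rotation" of the camera in the world. Camera axes: x right, y down, z forward; pixel columns grow to the right and rows downward; lengths in m; the calibration is good to about 2 mm. A picture is of the moment at which its call begins. There is no depth.
- finish_job(): hands the job in; it is judged then, once.
The state is a dict: "clock": time; "q": joint angles; "qd": joint speeds; "joint_torque": joint torques, N m; "tool_pos": TCP position; "eef_rot": TCP orientation; "contact_force": force on the tool from outside, world axes, zero at the start; "moment": the same for the moment, N m; "opening": opening from 0.0 (shut) to 1.0 (fully open); "finger_force": force on a finger pad.
Only numpy, scipy, OpenCV 4.12 (cv2) and the standard library are available. Lean on these libraries where they do the work, as an engineer would, in place of code of your own. Each camera call takes 0.05 s, during which the arm holds its last target. There are 200 camera calls.

## Working session

There is one attempt and no reset: what is moved stays moved. The work goes in short steps, Python scripts to look and compute and a tool call to move; the robot and the scene stay as the last step left them, time stands still between calls to the robot, and variables do not carry over. Pictures are saved under pics/ and viewed, at most 10 in all, crops included, and the job is handed in when it is done.

Besides the shell and the picture viewer there is one more tool, called after ">>>" as a command line: name --argument value ..., lists and objects as JSON in quotes. step_arm: Moves the arm, as the interface text tells. Its arguments: {"type":"object","properties":{"steps":{"type":"array"},"claw":{"type":"number"},"grip_force":{"type":"number"}},"required":["steps"]}

```bash
mkdir -p pics; python3 - <<'E'
from plant import sensors, vision, r
import cv2,pickle
s=sensors.get_state();print(s['clock'],s['tool_pos'],s['eef_rot'],r.tip_extent,s['opening'])
for n in('top','scene'):
    d=vision.snapshot(n);pickle.dump(d,open(n+'.pkl','wb'))
    cv2.imwrite(f'pics/{n}0.png',cv2.resize(d['img'][:,:,::-1],(800,600)))
    print(n,d['fx'],d['cx'],d['cy'],d['position'],d['rotation'])
E
```

```text
0.0 [ 0.25387171 -0.57044775  0.25690524] [ 9.78144022e-01  2.07926410e-01 -2.61871609e-04 -9.00375217e-04] 0.019 1.000001504108564
top 354.3377171493761 258.12935073219853 194.85801468640668 [0.3842046  0.06865973 1.01478408] [ 0.71102126 -0.69753435  0.06156246 -0.06406771]
scene 393.8871847749515 257.5783260962947 193.31481135184907 [0.9000425  0.52085575 0.89918162] [ 0.298618    0.91097741 -0.26902885 -0.09257926]
```

View pics/top0.png

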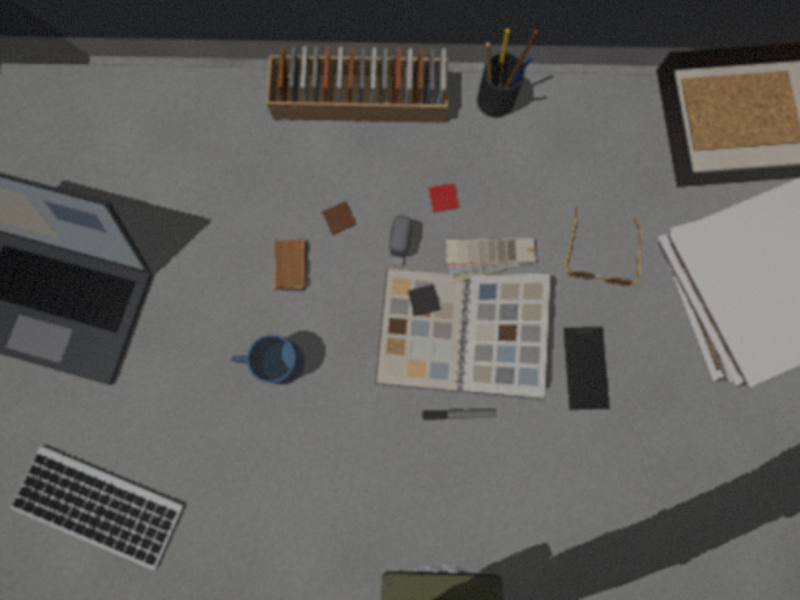

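View pics/scene0.png

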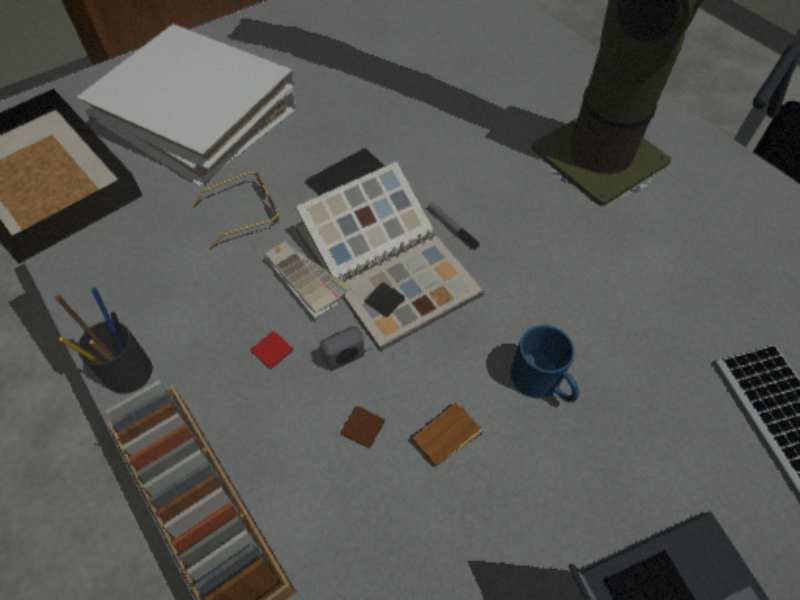

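The top view shows the book with left page corners near (388,270) and (377,384), and the spine running (466,276) to (461,390). The tile is at (424,299) and there is free desk to the left of the page at px 310–375. The scene view confirms the leaf is raised on the right with the tile on the far part of the left page.

```bash
cat > h.py <<'E'
import numpy as np,cv2
from scipy.spatial.transform import Rotation as R
def ray(d,u,v):
    c=R.from_quat(d['rotation']).as_matrix()@np.array([(u-d['cx'])/d['fx'],(v-d['cy'])/d['fy'],1]); return np.array(d['position']),c
def onz(d,u,v,z):
    p,c=ray(d,u,v); return p+c*(z-p[2])/c[2]
def tri(d1,p1,d2,p2):
    (a,u),(b,v)=ray(d1,*p1),ray(d2,*p2)
    t=np.linalg.lstsq(np.c_[u,-v],b-a,rcond=None)[0]; return (a+u*t[0]+b+v*t[1])/2,np.linalg.norm(a+u*t[0]-b-v*t[1])
E
python3 - <<'E'
from h import *;import pickle
t,s=[pickle.load(open(n+'.pkl','rb')) for n in('top','scene')]
k=1.5625
np.set_printoptions(precision=4,suppress=True)
for n,u,v,z in [('spine far',466,276,.02),('spine near',461,390,.02),('L far',388,270,.012),('L near',377,384,.012),('veneer nr',305,289,.018),('veneer far',307,240,.018),('brown',340,218,.008),('tape near',402,255,.0),('mugright',302,360,.05),('phone L',566,328,.008),('phone nl',570,409,.008),('base',441,600,0)]: print(n,onz(t,u/k,v/k,z))
for n,d,z,box in [('tile',t,.02,(380,460,270,325)),('tileS',s,.02,(355,410,275,325))]:
    g=d['img'].max(2); x0,x1,y0,y1=[int(b/k) for b in box]
    m=np.zeros_like(g); m[y0:y1,x0:x1]=(g[y0:y1,x0:x1]<60)
    c=max(cv2.findContours(m,0,2)[0],key=cv2.contourArea); print(n,cv2.contourArea(c),[onz(d,*p,z)[:2] for p in cv2.boxPoints(cv2.minAreaRect(c))], onz(d,*cv2.minAreaRect(c)[0],z))
# leaf edge corners: top vs scene
for a,b in [((551,275),(297,223)),((546,396),(400,163))]:
    print('leaf',tri(t,np.array(a)/k,s,np.array(b)/k))
E
```

```text
spine far [ 0.6185 -0.0405  0.02  ]
spine near [ 0.4107 -0.0314  0.02  ]
L far [0.6291 0.1038 0.012 ]
L near [0.4186 0.1184 0.012 ]
veneer nr [0.5888 0.2553 0.018 ]
veneer far [0.6824 0.2563 0.018 ]
brown [0.7299 0.1976 0.008 ]
tape near [0.6617 0.0784 0.    ]
mugright [0.4561 0.2481 0.05  ]
phone L [ 0.527  -0.2249  0.008 ]
phone nl [ 0.3812 -0.2273  0.008 ]
base [0.0578 0.0002 0.    ]
tile 211.0 [array([0.5887, 0.0647]), array([0.6007, 0.021 ]), array([0.557 , 0.0098]), array([0.5452, 0.0532])] [0.5728 0.0372 0.02  ]
tileS 277.5 [array([0.605 , 0.0226]), array([0.5503, 0.008 ]), array([0.5472, 0.0589]), array([0.6009, 0.0721])] [0.5762 0.0407 0.02  ]
leaf (array([ 0.6159, -0.189 ,  0.0311]), np.float64(0.013117536993756996))
leaf (array([ 0.3985, -0.1639,  0.0754]), np.float64(0.010664367068253366))
```

>>> step_arm --steps '[[[4.44,-3.17,0],[0,0,-6.7]],[[4.8,-2.6,0],[0,0,-6.7]],[[5.1,-2.0,0],[0,0,-6.7]],[[5.3,-1.4,0],[0,0,-6.7]],[[5.4,-0.8,0],[0,0,-6.7]],[[5.45,-0.1,0],[0,0,-6.7]],[[5.4,0.5,0],[0,0,-6.7]],[[5.3,1.1,0],[0,0,-6.7]],[[5.1,1.8,0],[0,0,-6.7]],[[4.8,2.5,0],[0,0,-6.7]],[[4.6,3.0,0],[0,0,-6.7]],[[4.2,3.5,0],[0,0,-6.7]]]' --claw -1

```text
clock: 1.6
tool_pos: [0.5957, -0.0116, 0.2574]
eef_rot: [0.611, 0.791, -0.0, -0.0]
contact_force: [0.7, 0.1, 0.1]
opening: 0.007
finger_force: 0.0
```

```bash
python3 - <<'E'
from plant import sensors, vision, r
import cv2,pickle
d=vision.snapshot('wrist');pickle.dump(d,open('w1.pkl','wb'))
cv2.imwrite('pics/w1.png',d['img'][:,:,::-1]);print(d['position'],sensors.get_state()['tool_pos'])
E
```

```text
[0.58006272 0.05335258 0.38384623] [ 0.59914496 -0.00183847  0.25804299]
```

View pics/w1.png

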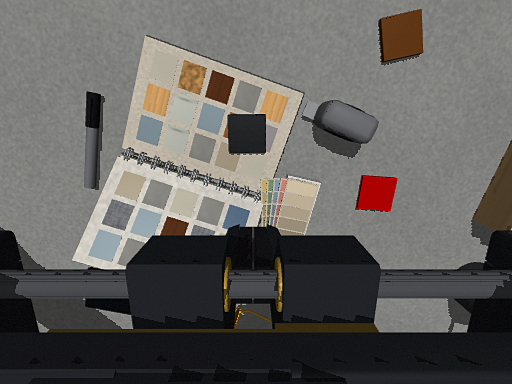

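The tile shows square to the tool at px 229–266 × 114–154. The page's left edge runs (147,36)–(304,95), the spine (122,153)–(262,195), and the tape measure's tab is at (305,112).

```bash
python3 - <<'E'
from h import *;import pickle
w=pickle.load(open('w1.pkl','rb'))
np.set_printoptions(precision=4,suppress=True)
for n,u,v,z in [('tile c',247.5,133.5,.02),('tile bl',229,154,.02),('tile br',266,154,.02),('tile tl',229,114,.02),('Lnear',147,36,.012),('Lfar',304,95,.012),('spn',122,153,.02),('spf',262,195,.02),('tape tab',305,112,0),('tape',313,130,0)]: print(n,onz(w,u,v,z)[:2])
E
```

```text
tile c [0.5769 0.0382]
tile bl [0.5595 0.0058]
tile br [0.6077 0.0184]
tile tl [0.5476 0.056 ]
Lnear [0.4276 0.1202]
Lfar [0.6358 0.1038]
spn [ 0.4199 -0.0293]
spf [ 0.6174 -0.0381]
tape tab [0.6455 0.0849]
tape [0.6635 0.065 ]
```

>>> step_arm --steps '[[[-0.4,-1.1,2],[0,0,0]],[[0,0,5],[0,0,0]],[[0,0,5],[0,0,0]],[[0,0,5],[0,0,0]],[[0,0,3],[0,0,0]],[[0,0,1.5],[0,0,0]],[[0,0,0.8],[0,0,0]],[[0,0,0],[0,0,0]]]'

```text
clock: 2.65
tool_pos: [0.5859, -0.0194, 0.0351]
eef_rot: [0.613, 0.79, 0.0, 0.0]
contact_force: [0.1, -0.3, 1.1]
opening: 0.006
finger_force: 0.0
```

>>> step_arm --steps '[[[0.8,0.5,0.15],[0,0,0]],[[0.8,0,0],[0,0,0]],[[0.8,0,0],[0,0,0]],[[0.8,0,0],[0,0,0]],[[0.8,0,0],[0,0,0]],[[0.8,0,0],[0,0,0]],[[0.8,0,0],[0,0,0]]]'

```text
clock: 3.52
tool_pos: [0.5762, 0.0364, 0.0332]
eef_rot: [0.613, 0.79, -0.0, 0.0]
contact_force: [1.5, 0.7, -0.1]
opening: 0.005
finger_force: 0.3
```

>>> step_arm --steps '[[[1,0,0],[0,0,0]],[[1,0,0],[0,0,0]],[[1.2,0,0],[0,0,0]],[[1.5,0,0],[0,0,0]],[[1.8,0,0],[0,0,0]],[[1.8,0,0],[0,0,0]],[[1.0,0,0],[0,0,0]],[[0,0,0],[0,0,0]]]'

```text
clock: 4.53
tool_pos: [0.553, 0.1273, 0.0332]
eef_rot: [0.612, 0.791, 0.0, -0.0]
contact_force: [0.5, -0.3, 0.1]
opening: 0.002
finger_force: 0.0
```

```bash
python3 - <<'E'
from plant import sensors, vision, r
import cv2,pickle,numpy as np
d=vision.snapshot('wrist');pickle.dump(d,open('w2.pkl','wb'))
e=vision.snapshot('scene');pickle.dump(e,open('s2.pkl','wb'))
cv2.imwrite('pics/w2.png',np.vstack([d['img'][:260],cv2.resize(e['img'][170:310,170:370],(512,340))])[:,:,::-1]);s=sensors.get_state();print(s['tool_pos'],s['contact_force'])
E
```

```text
[0.55335666 0.12525301 0.03314704] [-0.02738903  0.52536893 -0.49895987]
```

View pics/w2.png

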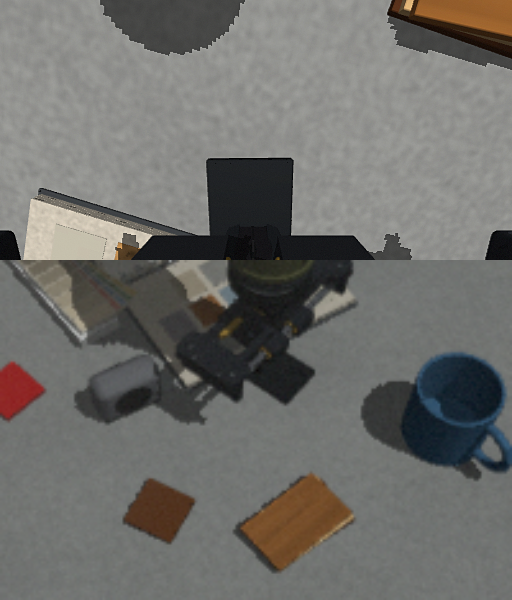

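The tile (wrist px 207–293, front edge at v=158) is off the page ahead of the finger, over the desk.

```bash
python3 - <<'E'
from h import *;import pickle
w=pickle.load(open('w2.pkl','rb'))
for z in(.008,.016): print([onz(w,u,v,z)[:2].round(4) for u,v in((207,158),(293,158),(250,158),(209,225),(292,225))])
E
```

```text
[array([0.5174, 0.1673]), array([0.5643, 0.1795]), array([0.5408, 0.1734]), array([0.5269, 0.1281]), array([0.5753, 0.1407])]
[array([0.5184, 0.1686]), array([0.5629, 0.1801]), array([0.5406, 0.1744]), array([0.5275, 0.1315]), array([0.5733, 0.1434])]
```

>>> step_arm --steps '[[[1.2,0,0],[0,0,0]],[[0,0,0.4],[0,0,0]],[[0,0,0.15],[0,0,0]],[[0,0,0.1],[0,0,0]]]'

```text
clock: 5.12
tool_pos: [0.5501, 0.1376, 0.0275]
eef_rot: [0.613, 0.79, -0.0, 0.0]
contact_force: [-3.3, 0.0, 17.0]
opening: 0.007
finger_force: 8.2
```

>>> step_arm --steps '[[[0,0,-0.05],[0,0,0]],[[0.4,0,0],[0,0,0]],[[0.6,0,0],[0,0,0]],[[0.7,0,0],[0,0,0]],[[0.6,0,0],[0,0,0]],[[0.3,0,0],[0,0,0]]]'

```text
clock: 5.88
tool_pos: [0.5446, 0.1616, 0.0275]
eef_rot: [0.613, 0.79, -0.0, 0.001]
contact_force: [0.8, -3.5, 6.3]
opening: 0.005
finger_force: 2.9
```

```bash
cat > tw.py <<'E'
from h import *
from plant import vision,sensors
w=vision.snapshot('wrist');g=w['img'].max(2)
col=g[:,215:285].mean(1); print(col[90:235:6].astype(int))
v=int(np.argmax((col<65)&(np.arange(384)>60)))
row=g[v+15]; us=np.where(row[180:330]<65)[0]+180
print(v,us.min(),us.max(),onz(w,us.mean(),v,.008),sensors.get_state()['contact_force'])
E
python3 tw.py
```

```text
[136 141 143 153 155 153 156 153 152 152 153 152 150 152 152  33  37  37
  37  37  36  36  36  27  27]
178 206 293 [0.53487419 0.19758625 0.008     ] [ 1.19906747 -2.80206861  5.96336565]
```

>>> step_arm --steps '[[[0,0,-1],[0,0,0]],[[0,0,-4],[0,0,0]],[[0,0,-6],[0,0,0]],[[0,0,-6],[0,0,0]],[[0,0,-4],[0,0,0]],[[0,0,0],[0,0,0]]]'

```text
clock: 6.68
tool_pos: [0.5453, 0.164, 0.2408]
eef_rot: [0.613, 0.79, 0.003, 0.002]
contact_force: [-0.1, -0.7, -0.6]
opening: 0.006
finger_force: 0.0
```

```bash
python3 - <<'E'
from h import *;import pickle
from plant import sensors
t,s=[pickle.load(open(n+'.pkl','rb')) for n in('top','scene')]
yaw=-.06;B=np.array([.522,-.037,0]);ex=np.array([np.cos(yaw),np.sin(yaw),0]);ey=np.array([-ex[1],ex[0],0])
def proj(d,p):
    c=R.from_quat(d['rotation']).as_matrix().T@(p-d['position']); return (np.array([d['cx']+d['fx']*c[0]/c[2],d['cy']+d['fy']*c[1]/c[2]])*1.5625).round()
for th in np.arange(.4,1,.1):
    P=[B+ex*a+ey*-.15*np.cos(th)+[0,0,.015+.15*np.sin(th)] for a in(-.105,.105)]
    print(round(th,2),*[proj(d,p) for d in(t,s) for p in P])
print([proj(d,B-ey*.15+ex*a+[0,0,.012]) for d in(t,s) for a in(-.105,.105)],sensors.get_state()['tool_pos'])
E
python3 tw.py
```

```text
0.4 [546. 392.] [550. 271.] [391. 164.] [291. 209.]
0.5 [544. 391.] [548. 268.] [393. 161.] [292. 207.]
0.6 [541. 391.] [546. 266.] [395. 158.] [293. 205.]
0.7 [537. 390.] [542. 264.] [398. 156.] [294. 203.]
0.8 [533. 389.] [537. 262.] [401. 155.] [296. 203.]
0.9 [527. 389.] [532. 260.] [405. 155.] [299. 203.]
[array([544., 393.]), array([548., 279.]), array([388., 183.]), array([293., 228.])] [0.54532167 0.16399265 0.24077772]
[107 109 111 110 117 124 145 142 143 142  86  86  84  83  84  84 135 139
 137 135 152 138 147  54  50]
227 180 329 [0.5699692  0.09106169 0.008     ] [-0.56644168 -0.20005609 -0.93540297]
```

```bash
python3 - <<'E'
import pickle,cv2,numpy as np
t,s=[pickle.load(open(n+'.pkl','rb'))['img'] for n in('top','scene')]
a=cv2.resize(s[95:230,180:315],(400,400),interpolation=2);b=cv2.resize(t[160:260,230:365],(540,400),interpolation=2)[:,100:500]
cv2.imwrite('pics/c.png',np.hstack([a,b])[:,:,::-1])
E
```

```text
(no output)
```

View pics/c.png

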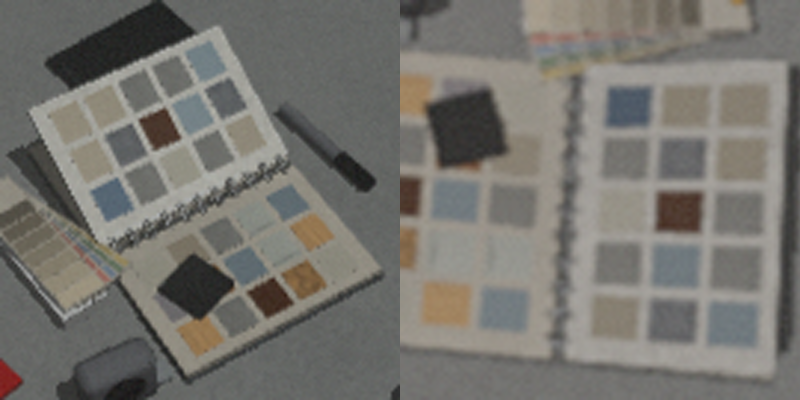

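The left crop shows the leaf's free corners at (218,27) near and (30,107) far. In the right crop (top view) they are at (773,377) and (787,63).

```bash
python3 - <<'E'
from h import *;import pickle
t,s=[pickle.load(open(n+'.pkl','rb')) for n in('top','scene')]
print(tri(t,(348.25,254.25),s,(253.6,104.1)),tri(t,(351.75,175.75),s,(190.1,131.1)))
f=lambda x,y:onz(t,230+(x-300)/4,160+y/4,.015)
print(f(574,72),f(560,352),'Rfar hinge')
E
```

```text
(array([ 0.39987122, -0.16524238,  0.07399656]), np.float64(1.4599129173181024e-05)) (array([ 0.60830863, -0.17726047,  0.08282253]), np.float64(0.0015490969483095496))
[ 0.61565081 -0.04176659  0.015     ] [ 0.41521003 -0.03183262  0.015     ] Rfar hinge
```

>>> step_arm --steps '[[[0,0,0],[0,0,5.5]],[[0,0,0],[0,0,5.5]],[[-4.5,-0.65,0],[0,0,0]],[[-4.5,-0.65,0],[0,0,0]],[[-4.5,-0.65,0],[0,0,0]],[[-4.5,-0.65,0],[0,0,0]],[[-4.5,-0.65,0],[0,0,0]],[[-4.5,-0.65,0],[0,0,0]],[[-4.5,-0.65,0],[0,0,0]],[[-4.5,-0.65,0],[0,0,0]],[[0,0,0],[0,0,0]],[[0,0,0],[0,0,0]]]'

```text
clock: 8.22
tool_pos: [0.5126, -0.1985, 0.2361]
eef_rot: [0.686, 0.728, 0.0, -0.001]
contact_force: [0.9, 0.2, 0.4]
opening: 0.009
finger_force: 0.0
```

>>> step_arm --steps '[[[-0.6,0,4],[0,0,0]],[[0,0,4],[0,0,0]],[[0,0,4],[0,0,0]],[[0,0,2.5],[0,0,0]],[[0,0,1.3],[0,0,0]],[[0,0,0.2],[0,0,0]],[[0,0,0],[0,0,0]]]'

```text
clock: 9.1
tool_pos: [0.5142, -0.2053, 0.0779]
eef_rot: [0.686, 0.728, 0.0, 0.001]
contact_force: [-0.6, -0.0, 0.4]
opening: 0.001
finger_force: 0.0
```

>>> step_arm --steps '[[[0.8,0,0],[0,0,0]],[[0.8,0,0],[0,0,0]],[[0.8,0,0],[0,0,0]],[[0.5,0,-0.6],[0,0,0]],[[0.5,0,-0.7],[0,0,0]],[[0.5,0,-0.7],[0,0,0]],[[0.6,0,-0.7],[0,0,0]]]'

```text
clock: 9.98
tool_pos: [0.5134, -0.1636, 0.1056]
eef_rot: [0.687, 0.727, 0.0, 0.004]
contact_force: [3.4, -7.4, 3.2]
opening: -0.001
finger_force: 3.5
```

>>> step_arm --steps '[[[0.8,0,-0.8],[0,0,0]],[[0.8,0,-0.7],[0,0,0]],[[0.9,0,-0.7],[0,0,0]],[[0.9,0,-0.6],[0,0,0]],[[0.9,0,-0.6],[0,0,0]],[[0.9,0,-0.5],[0,0,0]],[[1,0,-0.5],[0,0,0]],[[1,0,-0.4],[0,0,0]],[[1,0,-0.4],[0,0,0]]]'

```text
clock: 11.1
tool_pos: [0.5057, -0.0781, 0.1563]
eef_rot: [0.686, 0.728, -0.0, -0.0]
contact_force: [1.0, -0.8, -0.5]
opening: 0.005
finger_force: 0.7
```

>>> step_arm --steps '[[[1,0,-0.2],[0,0,0]],[[1,0,-0.1],[0,0,0]],[[1.1,0,0],[0,0,0]],[[1,0,0],[0,0,0]],[[1,0,0],[0,0,0]],[[1,0,0.1],[0,0,0]],[[1,0,0.3],[0,0,0]],[[0.9,0,0.4],[0,0,0]],[[0.8,0,0.5],[0,0,0]],[[0.8,0,0.5],[0,0,0]]]'

```text
clock: 12.35
tool_pos: [0.5003, 0.0176, 0.1408]
eef_rot: [0.686, 0.728, 0.0, -0.0]
contact_force: [0.7, -0.7, 0.8]
opening: 0.007
finger_force: 0.6
```

```bash
python3 - <<'E'
from plant import sensors, vision
import cv2,numpy as np
d=vision.snapshot('scene');print(sensors.get_state()['contact_force'])
cv2.imwrite('pics/s3.png',cv2.resize(d['img'][80:290,150:430],(800,600))[:,:,::-1])
E
```

```text
[ 0.14442123 -0.32485374 -0.32466906]
```

View pics/s3.png

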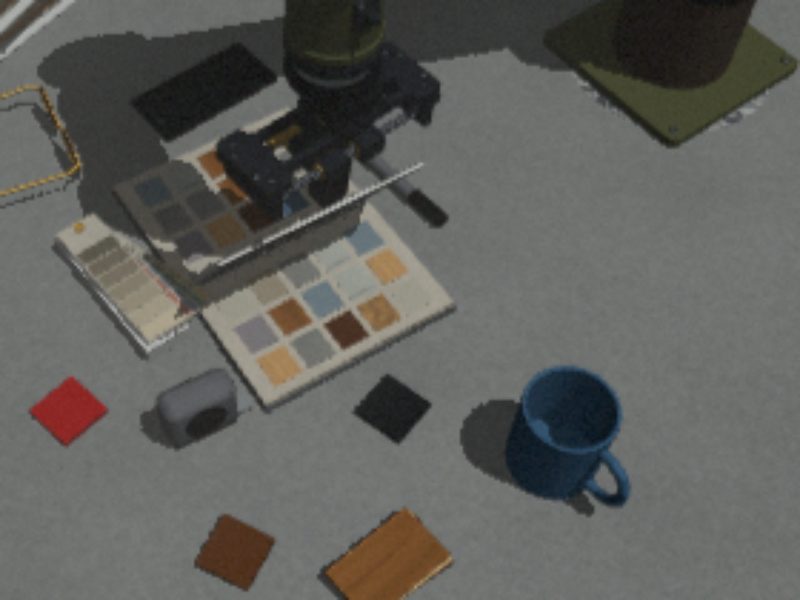

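The page is empty and the tile lies flat at (392,408), clear of the book. The leaf is just past upright with the finger behind it, so the push continues.

>>> step_arm --steps '[[[0.7,0,0.2],[0,0,0]],[[0.7,0,0.4],[0,0,0]],[[0.6,0,0.5],[0,0,0]],[[0.6,0,0.6],[0,0,0]],[[0.5,0,0.6],[0,0,0]],[[0.5,0,0.7],[0,0,0]],[[0.5,0,0.7],[0,0,0]],[[0.4,0,0.8],[0,0,0]],[[0.3,0,0.8],[0,0,0]],[[0.3,0,0.8],[0,0,0]]]'

```text
clock: 13.65
tool_pos: [0.4973, 0.0681, 0.0796]
eef_rot: [0.686, 0.728, -0.0, -0.0]
contact_force: [1.0, 0.4, 2.0]
opening: 0.006
finger_force: 0.4
```

>>> step_arm --steps '[[[0.2,0,0.7],[0,0,0]],[[0.2,0,0.7],[0,0,0]],[[0.2,0,0.7],[0,0,0]],[[0.1,0,0.7],[0,0,0]],[[0.1,0,0.5],[0,0,0]],[[0,0,0.4],[0,0,0]],[[0,0,0.3],[0,0,0]],[[0,0,0.1],[0,0,0]]]'

```text
clock: 14.65
tool_pos: [0.4968, 0.076, 0.0391]
eef_rot: [0.686, 0.728, -0.0, -0.0]
contact_force: [-0.9, 0.8, 0.8]
opening: 0.006
finger_force: 0.4
```

>>> step_arm --steps '[[[0,0,0.1],[0,0,0]],[[0,0,0.1],[0,0,0]],[[0,0,0.05],[0,0,0]]]'

```text
clock: 15.02
tool_pos: [0.4968, 0.0759, 0.0367]
eef_rot: [0.686, 0.728, -0.0, 0.0]
contact_force: [-1.1, -0.0, 0.9]
opening: 0.006
finger_force: 0.4
```

>>> step_arm --steps '[[[0,0,0.05],[0,0,0]],[[0,0,0.05],[0,0,0]]]'

```text
clock: 15.28
tool_pos: [0.4968, 0.0759, 0.0365]
eef_rot: [0.686, 0.728, 0.0, 0.0]
contact_force: [-2.4, 0.1, 13.3]
opening: -0.002
finger_force: 7.0
```

>>> step_arm --steps '[[[0,0,0.04],[0,0,0]],[[0,0,0],[0,0,0]]]'

```text
clock: 15.52
tool_pos: [0.4968, 0.0759, 0.0365]
eef_rot: [0.686, 0.728, 0.0, 0.0]
contact_force: [-1.8, 1.5, 13.5]
opening: 0.006
finger_force: 6.9
```

>>> step_arm --steps '[[[0,0,-0.2],[0,0,0]],[[0,0,-1],[0,0,0]],[[0,0,-4],[0,0,0]],[[0,0,-6],[0,0,0]],[[-4,0,-4],[0,0,0]],[[-6,0,-3],[0,0,0]],[[-6,0,0],[0,0,0]],[[-6,0,0],[0,0,0]],[[-6,0,0],[0,0,0]],[[-5,0,0],[0,0,0]],[[0,0,0],[0,0,0]]]'

```text
clock: 16.9
tool_pos: [0.5146, -0.2554, 0.2151]
eef_rot: [0.689, 0.725, -0.001, 0.001]
contact_force: [-1.2, 0.5, 0.0]
opening: 0.005
finger_force: 0.0
```

```bash
python3 - <<'E'
from plant import sensors, vision
import cv2,numpy as np
d=vision.snapshot('scene');t=vision.snapshot('top')
cv2.imwrite('pics/s4.png',np.hstack([cv2.resize(i,(400,600)) for i in (d['img'][90:285,190:320],t['img'][130:280,170:270])])[:,:,::-1])
E
```

```text
(no output)
```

View pics/s4.png

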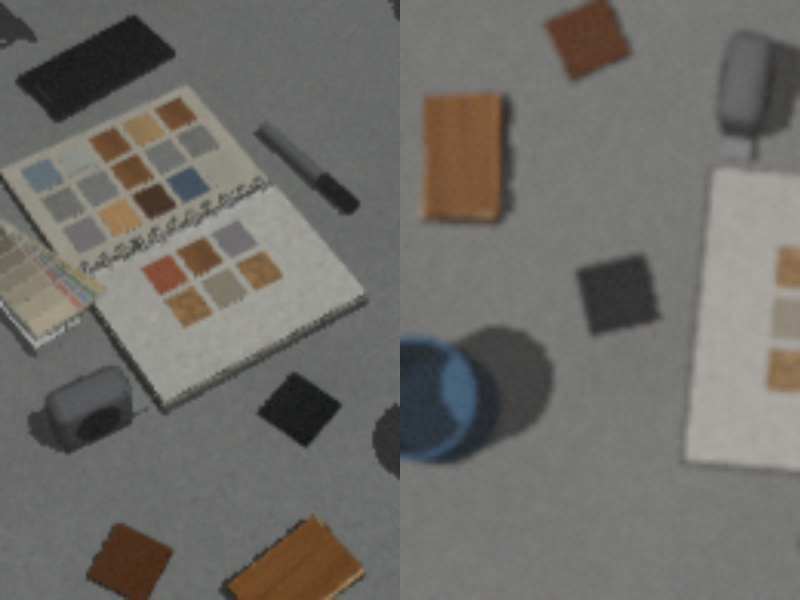

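The leaf lies flat on the left page (white board, left crop around (235,290)). The tile lies flat on the desk, clear of the book, at (300,408) in the left crop and (618,294) in the right crop. The objects around it look unmoved.

```bash
python3 -c "
from plant import finish_job;print(finish_job())"
```

```text
the job is handed in; nothing more can be done
None
```

The job is handed in at about 17 s: the tile lies flat on the desk about 25 mm clear of the book, after a short drag by fingertip pressure on its top once it was off the page; the leaf is flat on the left-hand page, and nothing else looked moved in the last pictures.

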